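# Two spacers and a snap cap on the bracket stud

### The job

Thread exactly two of the four spacer rings onto the stud of the welded bracket so that they lie flat on the black sprung collar, leaving the other two on their mat. Then put the yellow cap on the stud, open end down, press until it clicks, and keep pressing after the force drops until the collar is squeezed all the way down. Finish still holding the cap pressed down (do not let go or put anything down), and leave the brush, the jar and the offcut alone.

Things in the scene. Friction and masses are not known exactly. Their poses are not given: they have to be found in the camera images.
- ring1_c (a point): One of four identical aluminium-coloured spacer rings, outer diameter 44 mm, hole 29 mm, 10 mm thick, 60 g (may vary by a third), lying flat on the blue 4 mm thick ring mat, on the left or right of the bracket, at least 35 mm clear of its neighbours. This point is its centre, half-way up; z is the ring's axis.
- ring2_c (a point): One of four identical aluminium-coloured spacer rings, outer diameter 44 mm, hole 29 mm, 10 mm thick, 60 g (may vary by a third), lying flat on the blue 4 mm thick ring mat, on the left or right of the bracket, at least 35 mm clear of its neighbours. This point is its centre, half-way up; z is the ring's axis.
- ring3_c (a point): One of four identical aluminium-coloured spacer rings, outer diameter 44 mm, hole 29 mm, 10 mm thick, 60 g (may vary by a third), lying flat on the blue 4 mm thick ring mat, on the left or right of the bracket, at least 35 mm clear of its neighbours. This point is its centre, half-way up; z is the ring's axis.
- ring4_c (a point): One of four identical aluminium-coloured spacer rings, outer diameter 44 mm, hole 29 mm, 10 mm thick, 60 g (may vary by a third), lying flat on the blue 4 mm thick ring mat, on the left or right of the bracket, at least 35 mm clear of its neighbours. This point is its centre, half-way up; z is the ring's axis.
- cap_c (a point): Yellow plastic snap cap, about 30 g, standing open end down on a black mat 4 mm thick, on the other side of the bracket from the rings. Round, 42 mm tall; body 32 mm in diameter, with a flange 40 mm in diameter and 5 mm high at the bottom. This point is its centre, on the axis, 21 mm above its underside; z is its axis, towards the closed top.
- cap_bottom (a point): Centre of the cap's open underside, 21 mm below its centre; same axes. Inside, a bead 3 mm above the underside leaves a mouth 17 mm wide; above it the hollow is 28 mm wide and reaches 36 mm from the underside.
- stud_tip (a point): Top of the upright brass stud on the fixed steel bracket, 106 mm above the bench. The stud is 14 mm in diameter, tapering to 6 mm over the top 8 mm, and stands 56 mm above the bracket's bridge plate (100 x 78 mm, its top 50 mm above the bench). z up, x along the bridge's 100 mm side.
- detents (a point): Point on the stud's axis, 11 mm below its tip, level with four sprung balls that stick out to a diameter of 22 mm. The cap meets them with its underside 9 mm below the tip, needs about 6 to 10 N to pass, and has clicked by 18 mm below the tip, when the force drops. With two rings on, it meets the upper ring at 20 mm and is at 28 mm with the collar fully down.
- collar_top (a point): Centre of the upper face of the black sprung collar's flange (48 mm in diameter), around the stud, 40 mm below the stud's tip at rest; the rings lie on it. A sleeve 24 mm in diameter with a tapered top rises 18 mm above this face and centres the rings. z up.
- collar (a joint): How far the sprung collar is pressed down, in m: 0 at rest, 0.008 all the way down. Spring: about 5 N to start, about 14 N all the way down; it springs back when let go.
- brush: Bystander: hand brush with a wooden handle, 180 mm long, lying on the bench beyond the bracket. Origin at its underside.
- jar: Bystander: white jar with a red lid, 60 mm in diameter, 90 mm tall. Origin at the centre of its underside.
- offcut: Bystander: small L-shaped steel offcut, 50 x 40 x 40 mm, between the robot and the bracket. Origin at the centre of its underside.
Not all that is in view belongs to the job. Of the things that look like the part that bears cap_c, the smallest one is meant. What is shaped like the part that bears ring4_c but brown is not meant.

How it is judged (in metres and radians):
On the way, in this order (a step that is already met when the one before it is completed fails the run):
1. two rings lie flat on the collar, one on the other, let go, the other two left in place (((horizontal distance between ring1_c and collar_top below 0.007 m and z of ring1_c in the frame of collar_top between 0.0025 and 0.0075 m) or (horizontal distance between ring2_c and collar_top below 0.007 m and z of ring2_c in the frame of collar_top between 0.0025 and 0.0075 m) or (horizontal distance between ring3_c and collar_top below 0.007 m and z of ring3_c in the frame of collar_top between 0.0025 and 0.0075 m) or (horizontal distance between ring4_c and collar_top below 0.007 m and z of ring4_c in the frame of collar_top between 0.0025 and 0.0075 m)) and ((horizontal distance between ring1_c and collar_top below 0.007 m and z of ring1_c in the frame of collar_top between 0.0125 and 0.0175 m) or (horizontal distance between ring2_c and collar_top below 0.007 m and z of ring2_c in the frame of collar_top between 0.0125 and 0.0175 m) or (horizontal distance between ring3_c and collar_top below 0.007 m and z of ring3_c in the frame of collar_top between 0.0125 and 0.0175 m) or (horizontal distance between ring4_c and collar_top below 0.007 m and z of ring4_c in the frame of collar_top between 0.0125 and 0.0175 m)) and ((horizontal distance between ring1_c and collar_top below 0.007 m and z of ring1_c in the frame of collar_top between 0.0025 and 0.0175 m) or distance of ring1_c from where it was at the start of the episode below 0.04 m) and ((horizontal distance between ring2_c and collar_top below 0.007 m and z of ring2_c in the frame of collar_top between 0.0025 and 0.0175 m) or distance of ring2_c from where it was at the start of the episode below 0.04 m) and ((horizontal distance between ring3_c and collar_top below 0.007 m and z of ring3_c in the frame of collar_top between 0.0025 and 0.0175 m) or distance of ring3_c from where it was at the start of the episode below 0.04 m) and ((horizontal distance between ring4_c and collar_top below 0.007 m and z of ring4_c in the frame of collar_top between 0.0025 and 0.0175 m) or distance of ring4_c from where it was at the start of the episode below 0.04 m) and contact force between the fingers and ring1 below 0.3 N and contact force between the fingers and ring2 below 0.3 N and contact force between the fingers and ring3 below 0.3 N and contact force between the fingers and ring4 below 0.3 N), for 0.2 s.
2. the cap is pressed on, past the click (horizontal distance between cap_c and stud_tip below 0.005 m and z of cap_bottom in the frame of stud_tip below -0.018 m and angle between cap_c's own z axis and vertical below 0.12 rad), for 0.1 s.
At the end, for the whole second after the job is handed in: Exactly two rings flat on the collar (within 7 mm of its axis), the others within 40 mm of their starts; cap clicked on, within 7 degrees of upright and 5 mm of the axis, underside 24 mm or more below the tip; fingers still pressing the cap, collar at least 5.5 of its 8 mm down (((horizontal distance between ring1_c and collar_top below 0.007 m and z of ring1_c in the frame of collar_top between 0.0025 and 0.0075 m) or (horizontal distance between ring2_c and collar_top below 0.007 m and z of ring2_c in the frame of collar_top between 0.0025 and 0.0075 m) or (horizontal distance between ring3_c and collar_top below 0.007 m and z of ring3_c in the frame of collar_top between 0.0025 and 0.0075 m) or (horizontal distance between ring4_c and collar_top below 0.007 m and z of ring4_c in the frame of collar_top between 0.0025 and 0.0075 m)) and ((horizontal distance between ring1_c and collar_top below 0.007 m and z of ring1_c in the frame of collar_top between 0.0125 and 0.0175 m) or (horizontal distance between ring2_c and collar_top below 0.007 m and z of ring2_c in the frame of collar_top between 0.0125 and 0.0175 m) or (horizontal distance between ring3_c and collar_top below 0.007 m and z of ring3_c in the frame of collar_top between 0.0125 and 0.0175 m) or (horizontal distance between ring4_c and collar_top below 0.007 m and z of ring4_c in the frame of collar_top between 0.0125 and 0.0175 m)) and ((horizontal distance between ring1_c and collar_top below 0.007 m and z of ring1_c in the frame of collar_top between 0.0025 and 0.0175 m) or distance of ring1_c from where it was at the start of the episode below 0.04 m) and ((horizontal distance between ring2_c and collar_top below 0.007 m and z of ring2_c in the frame of collar_top between 0.0025 and 0.0175 m) or distance of ring2_c from where it was at the start of the episode below 0.04 m) and ((horizontal distance between ring3_c and collar_top below 0.007 m and z of ring3_c in the frame of collar_top between 0.0025 and 0.0175 m) or distance of ring3_c from where it was at the start of the episode below 0.04 m) and ((horizontal distance between ring4_c and collar_top below 0.007 m and z of ring4_c in the frame of collar_top between 0.0025 and 0.0175 m) or distance of ring4_c from where it was at the start of the episode below 0.04 m) and horizontal distance between cap_c and stud_tip below 0.005 m and z of cap_bottom in the frame of stud_tip below -0.024 m and angle between cap_c's own z axis and vertical below 0.12 rad and value of joint collar above 0.0055 m and contact force between the fingers and cap above 2 N and contact force between cap and anything else above 4 N and linear speed of cap below 0.02 m/s); the arm keeps its last pose, push and grip.
It fails at once if the brush is disturbed (moved more than 30 mm) (distance of brush from where it was at the start of the episode above 0.03 m).
It fails at once if the jar is disturbed (moved more than 30 mm) (distance of jar from where it was at the start of the episode above 0.03 m).
It fails at once if the offcut is disturbed (moved more than 30 mm) (distance of offcut from where it was at the start of the episode above 0.03 m).
It also fails if it takes over 66 s, if anything falls off the work surface, if the arm or the gripper's body presses on something with over 40 N, if the wrist force passes 120 N, or if a joint passes its speed limit or range.

### The arm

A 6-joint arm with a two-finger parallel gripper is mounted at the origin on the work surface. World frame = base frame: x ahead of the robot, y to its left, z up, the work surface at z = 0. Lengths are in m, angles in degrees, forces in N, time in s.
With the tool pointing down it reaches from about 0.25 to 0.725 m from the base axis. Payload 9.7 kg.
Tool frame: the origin (TCP) lies at the very end of the fingers, on their centre line; the grasp point (between the pads) lies 19 mm behind it; z points along the fingers, y is the line along which they close (so a half turn about z gives the same grasp; the last joint's range is limited). The gripper opens to 85 mm and grips with 20 to 120 N. Pads are 22 mm wide; open, the fingers measure 114 mm over their backs; the gripper's body (76 mm by 85 mm) begins 54 mm behind the grasp point. The pads swing forward as they close: fully open they stand 13 mm farther back than shut.
Start: joints at [65.718, 4.979, 10.078, 95.1, 0, 90], TCP at [0.226, 0.501, 0.203] pointing down, gripper open.
Joint ranges: [-179.16, 179.16], [-48.56, 103.87], [-65.8, 70.77], [-126.05, 130.52], [-82.76, 87.17], [-180, 180]. Speed limits (degrees/s): [127.2, 127.2, 147.25, 180, 180, 180].

### API

Orientations are given as [roll, pitch, yaw] about the fixed x, y, z axes, in that order (R = Rz(yaw) Ry(pitch) Rx(roll)).
In Python, from workcell import telemetry, optics, workorder gives the robot as it stands.
- The arm moves only by the shell command python3 -m handwheel 'ROWS' [FORCE]. ROWS is JSON, a list of rows, each an object of numbers: "tx", "ty", "tz": the shift along the tool's x, y, z in m; "ax", "ay", "az": the turn, a rotation vector about the tool's x, y, z in degrees; "jaw": the gripper command: -1 is shut, 1 is fully open, values between are in proportion. A call has exactly 10 rows; each row shifts and turns the commanded pose from where the row before left it, along the tool's axes as they then stand; what a row does not reach is not made up. A row lasts 1/8 s, in which the tool goes at most 62.5 mm and 10.7 degrees, less where a joint would pass 70% of its speed; a pose out of reach is approached as far as the arm can. A call is refused whole if a number of a shift passes 0.0625 or a number of a turn 10.7, either way. A call with a gripper value outside its range is refused whole. The fingers move at their own pace and stop on an object; FORCE is the grip in N (left out, the last holds). Time passes only in rows, so rows that do not move let the fingers close, or fill a call up. It gives the time, the measured TCP pose, the force, the opening and the grip force at its end, in the units of the state.
- telemetry.get_obs(): the state, without advancing time (a new reading comes with each control period).
- optics.camera(name): name is "scene" or "top"; returns a dict with "color" (400x640x3 uint8, red, green, blue), "K" (3x3 intrinsics, pixels), "k1" (the pictures are not rectified: a ray, as slopes to the right and down, at radius r is drawn at 1 + k1 r^2 times it, then the intrinsics apply), "extrinsics" (4x4, takes a point from camera to world coordinates). Camera axes: x right, y down, z forward; pixel columns grow to the right and rows downward; lengths in m; the calibration is good to about 2 mm. A picture is of the moment at which its call begins. There is no depth.
- workorder.job_done(): hands the job in; it is judged then, once.
The state is a dict: "time": time; "q": joint angles; "qd": joint speeds; "joint_efforts": joint torques, N m; "ee_pos": TCP position; "tcp_rot": TCP orientation; "wrist_force": force on the tool from outside, world axes, zero at the start; "torque": the same for the moment, N m; "opening": finger opening in m; "grasp_force": force on a finger pad.
Only numpy, scipy, OpenCV 4.12 (cv2) and the standard library are available. Lean on these libraries where they do the work, as an engineer would, in place of code of your own. Each camera call takes 0.05 s, during which the arm holds its last target. There are 200 camera calls.

## Working session

There is one attempt and no reset: what is moved stays moved. The work goes in short steps, Python scripts to look and compute and a shell command to move; the robot and the scene stay as the last step left them, time stands still between calls to the robot, and variables do not carry over. Pictures are saved under pics/ and viewed, at most 10 in all, crops included, and the job is handed in when it is done.

```bash
mkdir -p pics; cat > h.py <<'E'
import numpy as np, cv2
from workcell import telemetry, optics, workorder
def cam(n):
    d=optics.camera(n); d['K']=np.array(d['K']);d['T']=np.array(d['extrinsics']);return d
def dist(d): return np.array([d['k1'],0,0,0,0],float)
def ray(d,u,v):
    p=cv2.undistortPoints(np.array([[[u,v]]],float),d['K'],dist(d))[0,0]
    return d['T'][:3,3], d['T'][:3,:3]@np.array([p[0],p[1],1])
def onz(d,u,v,z):
    o,r=ray(d,u,v); return o+r*(z-o[2])/r[2]
def proj(d,P):
    T=np.linalg.inv(d['T']); c=T[:3,:3]@np.array(P)+T[:3,3]
    p=cv2.projectPoints(c.reshape(1,1,3),np.zeros(3),np.zeros(3),d['K'],dist(d))[0]
    return p[0,0]
E
python3 - <<'E'
from h import *
for n in("scene","top"):
    d=cam(n); cv2.imwrite(f"pics/{n}0.png",d['color'][:,:,::-1]); print(n,d['K'],d['k1'],d['T'].round(3))
o=telemetry.get_obs(); print(o)
E
```

```text
scene [[372.9693867    0.         316.32397182]
 [  0.         372.9693867  195.19596124]
 [  0.           0.           1.        ]] 0.01062652114143998 [[-0.567  0.594 -0.57   1.162]
 [ 0.824  0.419 -0.382  0.351]
 [ 0.012 -0.686 -0.727  0.842]
 [ 0.     0.     0.     1.   ]]
top [[453.72766658   0.         321.49652373]
 [  0.         453.72766658 193.18248662]
 [  0.           0.           1.        ]] 0.04223597641977283 [[-0.028 -0.994  0.103  0.47 ]
 [-0.999  0.025 -0.033 -0.019]
 [ 0.03  -0.104 -0.994  1.102]
 [ 0.     0.     0.     1.   ]]
{'time': 0.1, 'q': array([ 6.57177146e+01,  5.00870329e+00,  1.00399841e+01,  9.51016670e+01,
       -1.21406971e-03,  8.99998740e+01]), 'qd': array([ 0.02734424,  0.00096009,  0.15017778, -0.09211496,  0.00269503,
        0.08899582]), 'joint_efforts': array([-2.95785630e-04, -5.21564269e+01,  4.65653872e+01,  1.60597108e-02,
       -4.54405972e-05, -2.53651521e-06]), 'ee_pos': array([0.22608131, 0.5011115 , 0.20215563]), 'tcp_rot': array([-1.79929614e+02,  1.21391397e-03,  1.55717842e+02]), 'wrist_force': array([ 0.44603428, -0.67189209, -0.73253551]), 'torque': array([-0.05480276, -0.01682602,  0.03650881]), 'grasp_force': 0.0, 'opening': 0.0853199314710215}
```

View pics/scene0.png

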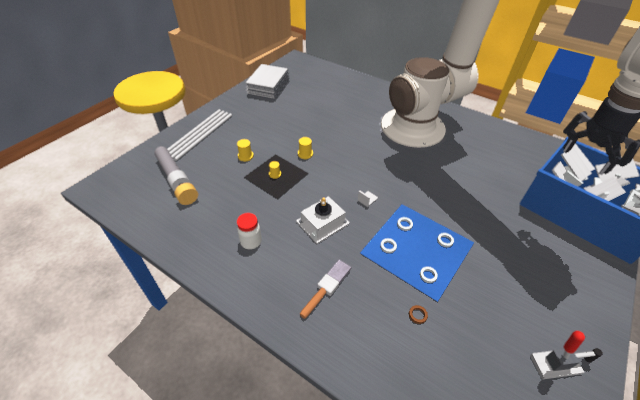

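View pics/top0.png

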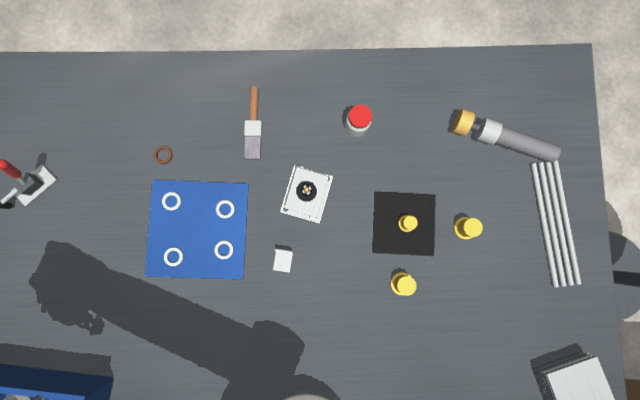

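The top view shows three yellow caps at (408,223) on the black mat, (469,228) and (404,285). The one on the mat is the smallest, so that is mine. There are four pale rings on the blue mat at (171,201), (225,209), (173,257) and (224,250). The brown ring at (163,155) is a decoy, and the stud is at (307,189). The scene view agrees: small cap at (275,170), stud at (324,205).

```bash
cat > meas.py <<'E'
from h import *
def blobs(im,kind):
    h=cv2.cvtColor(im,cv2.COLOR_RGB2HSV)
    if kind=='yel': m=cv2.inRange(h,(20,150,60),(35,255,255))
    elif kind=='ring': m=cv2.inRange(h,(0,0,120),(180,90,255))
    n,_,s,c=cv2.connectedComponentsWithStats(m); return m,[(s[i],c[i]) for i in range(1,n) if s[i,4]>40]
def rings(d):
    hsv=cv2.cvtColor(d['color'],cv2.COLOR_RGB2HSV)
    blue=cv2.inRange(hsv,(105,150,60),(120,255,255))
    cs,_=cv2.findContours(blue,cv2.RETR_EXTERNAL,cv2.CHAIN_APPROX_NONE)
    return cs,blue
E
python3 - <<'E'
from meas import *
for n in("top","scene"):
    d=cam(n); im=d['color']; print(n)
    hsv=cv2.cvtColor(im,cv2.COLOR_RGB2HSV)
    blue=cv2.inRange(hsv,(100,130,40),(125,255,255))
    cs,hi=cv2.findContours(blue,cv2.RETR_CCOMP,cv2.CHAIN_APPROX_NONE)
    for c,hh in zip(cs,hi[0]):
        a=cv2.contourArea(c)
        if hh[3]>=0 and a>60:
            (u,v),ax,an=cv2.fitEllipse(c); print('ring',round(u,1),round(v,1),np.round(ax,1),onz(d,u,v,.009).round(4))
    _,b=blobs(im,'yel')
    for s,c in b:
        if s[4]<2000: print('yel',s,c.round(1),onz(d,*c,.025).round(4))
    c={"top":(307,189),"scene":(324,207)}[n]
    w=im[c[1]-25:c[1]+25,c[0]-30:c[0]+30,::-1]
    cv2.imwrite(f"pics/crop_{n}.png",cv2.resize(w,None,fx=6,fy=6,interpolation=cv2.INTER_CUBIC))
    q={"top":(408,223),"scene":(275,170)}[n]
    w2=im[q[1]-25:q[1]+25,q[0]-30:q[0]+30,::-1]
    A=cv2.resize(np.hstack([w,w2]),None,fx=6,fy=6,interpolation=cv2.INTER_CUBIC)
    cv2.imwrite(f"pics/c_{n}.png",A)
a=cv2.imread("pics/c_top.png");b=cv2.imread("pics/c_scene.png");cv2.imwrite("pics/close1.png",np.vstack([a,b]))
E
```

```text
top
ring 173.1 256.4 [20.8 22.2] [0.4423 0.2978 0.009 ]
ring 223.4 249.5 [20.8 21.4] [0.4548 0.1807 0.009 ]
ring 224.6 208.8 [20.8 21.1] [0.5515 0.1773 0.009 ]
ring 171.1 200.8 [20.7 21.8] [0.574  0.3034 0.009 ]
scene
ring 428.3 274.2 [17.5 19.7] [0.5728 0.3062 0.009 ]
ring 388.1 245.2 [16.5 18.2] [0.5507 0.1798 0.009 ]
ring 445.1 239.4 [15.8 18.5] [0.442  0.3005 0.009 ]
ring 404.5 223.4 [15.  17.7] [0.4545 0.1836 0.009 ]
yel [290   0  16  29 422] [298.   12.9] [-0.5681 -0.953   0.025 ]
yel [625   0  15  22 225] [633.9  11. ] [-1.7043  0.5807  0.025 ]
yel [ 579   55   42   46 1109] [600.1  78.2] [-0.756   0.5283  0.025 ]
yel [298 137  15  22 262] [304.7 148. ] [ 0.3612 -0.2372  0.025 ]
yel [237 139  16  22 263] [244.3 150.3] [ 0.4895 -0.3971  0.025 ]
yel [269 161  13  18 180] [274.3 169.6] [ 0.506  -0.2536  0.025 ]
yel [637 372   3  28  43] [638.6 388.1] [0.588  0.7614 0.025 ]
```

View pics/close1.png

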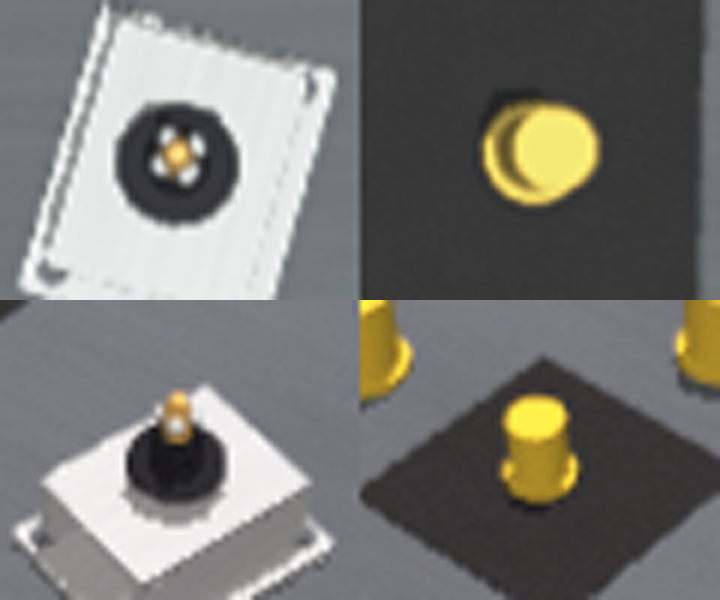

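The crops show the bracket with its brass stud (tip near top pixel 306.3,189.5 and scene pixel 323.3,197.2). They also show the small yellow cap on the black mat, with its top face at (410.3,222.6) and (273.9,163.9). The choice of cap holds.

```bash
python3 - <<'E'
from h import *
t=cam("top");s=cam("scene")
def two(a,b):
    o1,r1=ray(t,*a);o2,r2=ray(s,*b)
    A=np.stack([r1,-r2],1);k=np.linalg.lstsq(A,o2-o1,rcond=None)[0]
    p,q=o1+k[0]*r1,o2+k[1]*r2;return ((p+q)/2).round(4),round(np.linalg.norm(p-q),4)
for n,a,b,z in(("stud",(306.3,189.5),(323.3,197.2),.106),("flange",(306.3,190.8),(323,209),.066),("cap",(410.3,222.6),(273.9,163.9),.046)):
    print(n,onz(t,*a,z).round(4),onz(s,*b,z).round(4),two(a,b))
E
```

```text
stud [ 0.5821 -0.0192  0.106 ] [ 0.5802 -0.0166  0.106 ] (array([ 0.5812, -0.0178,  0.1065]), np.float64(0.0033))
flange [ 0.5836 -0.0191  0.066 ] [ 0.5861 -0.0123  0.066 ] (array([ 0.5831, -0.0171,  0.0605]), np.float64(0.0047))
cap [ 0.505  -0.2601  0.046 ] [ 0.5028 -0.2559  0.046 ] (array([ 0.5038, -0.258 ,  0.0463]), np.float64(0.0047))
```

```bash
python3 -m handwheel '[{"az":9.4},{"az":9.4},{"az":9.4},{"az":9.4},{"az":9.4},{"az":9.4},{"az":9.3},{"tx":-0.03,"ty":0.03},{"tx":-0.036,"ty":0.036},{"tx":-0.036,"ty":0.036}]' 40
```

```text
$[0]: bad value
```

```bash
python3 -m handwheel '[{"tx":0,"ty":0,"tz":0,"ax":0,"ay":0,"az":9.4,"jaw":1},{"tx":0,"ty":0,"tz":0,"ax":0,"ay":0,"az":9.4,"jaw":1},{"tx":0,"ty":0,"tz":0,"ax":0,"ay":0,"az":9.4,"jaw":1},{"tx":0,"ty":0,"tz":0,"ax":0,"ay":0,"az":9.4,"jaw":1},{"tx":0,"ty":0,"tz":0,"ax":0,"ay":0,"az":9.4,"jaw":1},{"tx":0,"ty":0,"tz":0,"ax":0,"ay":0,"az":9.4,"jaw":1},{"tx":0,"ty":0,"tz":0,"ax":0,"ay":0,"az":9.3,"jaw":1},{"tx":-0.03,"ty":0.03,"tz":0,"ax":0,"ay":0,"az":0,"jaw":1},{"tx":-0.036,"ty":0.036,"tz":0,"ax":0,"ay":0,"az":0,"jaw":1},{"tx":-0.036,"ty":0.036,"tz":0,"ax":0,"ay":0,"az":0,"jaw":1}]' 40
```

```text
time: 1.55
ee_pos: [0.329, 0.3983, 0.2027]
tcp_rot: [180.0, -0.0, 90.1]
wrist_force: [-0.0, 0.5, 0.5]
opening: 0.0858
grasp_force: 0.0
```

```bash
python3 -m handwheel '[{"tx":-0.0314,"ty":0.0317,"tz":0.0,"ax":0,"ay":0,"az":0,"jaw":0.45},{"tx":-0.0314,"ty":0.0317,"tz":0.0,"ax":0,"ay":0,"az":0,"jaw":0.45},{"tx":-0.0314,"ty":0.0317,"tz":0.02,"ax":0,"ay":0,"az":0,"jaw":0.45},{"tx":-0.0314,"ty":0.0317,"tz":0.02,"ax":0,"ay":0,"az":0,"jaw":0.45},{"tx":-0.0314,"ty":0.0317,"tz":0.02,"ax":0,"ay":0,"az":0,"jaw":0.45},{"tx":-0.0314,"ty":0.0317,"tz":0.02,"ax":0,"ay":0,"az":0,"jaw":0.45},{"tx":-0.0314,"ty":0.0317,"tz":0.02,"ax":0,"ay":0,"az":0,"jaw":0.45},{"tx":0,"ty":0,"tz":0.02,"ax":0,"ay":0,"az":0,"jaw":0.45},{"tx":0,"ty":0,"tz":0.02,"ax":0,"ay":0,"az":0,"jaw":0.45},{"tx":0,"ty":0,"tz":0.02,"ax":0,"ay":0,"az":0,"jaw":0.45}]' 40
python3 - <<'E'
from h import *
out=[]
for n in("top","scene"):
    d=cam(n);u,v=proj(d,(.551,.179,.03));u,v=int(u),int(v)
    w=d['color'][max(v-50,0):v+50,u-60:u+60,::-1];out.append(cv2.resize(w,(600,500))if 0 else cv2.resize(w,(400,333),interpolation=cv2.INTER_CUBIC));print(n,u,v,proj(d,telemetry.get_obs()['ee_pos']))
cv2.imwrite("pics/near1.png",np.hstack(out))
E
```

```text
time: 2.8
ee_pos: [0.5502, 0.1794, 0.042]
tcp_rot: [-180.0, 0.0, 90.0]
wrist_force: [0.2, 0.4, 0.6]
opening: 0.0619
grasp_force: 0.0
top 222 208 [221.51330516 208.97116401]
scene 388 240 [389.94124734 237.70389478]
```

View pics/near1.png

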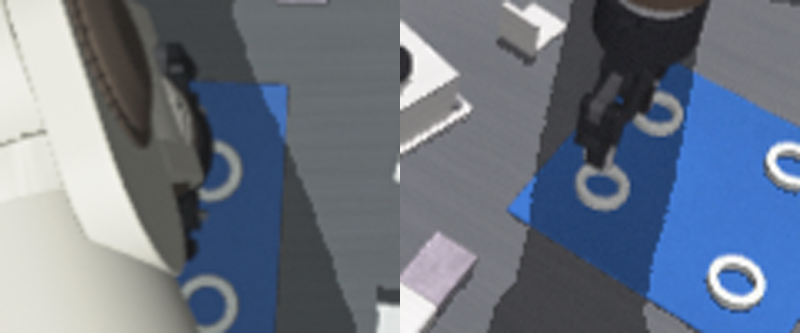

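The gripper straddles the ring at scene crop (602,185). Next I go down and close.

```bash
python3 -m handwheel '[{"tx":0,"ty":0.0005,"tz":0.015,"ax":0,"ay":0,"az":0,"jaw":0.45},{"tx":0,"ty":0,"tz":0.012,"ax":0,"ay":0,"az":0,"jaw":0.45},{"tx":0,"ty":0,"tz":0.008,"ax":0,"ay":0,"az":0,"jaw":0.45},{"tx":0,"ty":0,"tz":0,"ax":0,"ay":0,"az":0,"jaw":0.2},{"tx":0,"ty":0,"tz":0,"ax":0,"ay":0,"az":0,"jaw":0},{"tx":0,"ty":0,"tz":0,"ax":0,"ay":0,"az":0,"jaw":-0.2},{"tx":0,"ty":0,"tz":0,"ax":0,"ay":0,"az":0,"jaw":-0.5},{"tx":0,"ty":0,"tz":0,"ax":0,"ay":0,"az":0,"jaw":-1},{"tx":0,"ty":0,"tz":0,"ax":0,"ay":0,"az":0,"jaw":-1},{"tx":0,"ty":0,"tz":0,"ax":0,"ay":0,"az":0,"jaw":-1}]' 40
```

```text
time: 4.15
ee_pos: [0.5507, 0.1797, 0.0078]
tcp_rot: [-180.0, -0.0, 90.0]
wrist_force: [0.3, 0.4, -0.5]
opening: -0.0
grasp_force: 0.0
```

```bash
python3 - <<'E'
from h import *
d=cam("scene");u,v=proj(d,(.551,.179,.03));u,v=int(u),int(v)
cv2.imwrite("pics/near2.png",cv2.resize(d['color'][v-40:v+40,u-50:u+50,::-1],(600,480),interpolation=cv2.INTER_CUBIC))
E
```

```text
(no output)
```

View pics/near2.png

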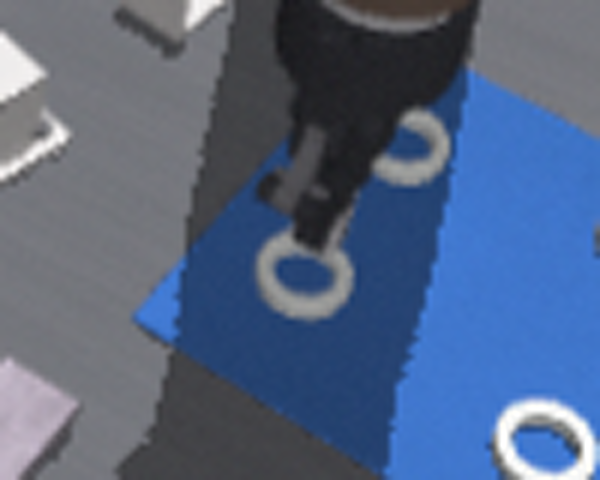

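```bash
python3 - <<'E'
from h import *
d=cam("scene")
for p in[(.551,.18,.008),(.551,.18,.018),(.551,.18,.028),(.551,.191,.008),(.551,.191,.018),(.551,.191,.028),(.561,.191,.018),(.551,.165,.008),(.541,.165,.008)]:
    u,v=proj(d,p);print(p,((u-338)*6).round(),((v-200)*6).round())
E
```

```text
(0.551, 0.18, 0.008) 300.0 273.0
(0.551, 0.18, 0.018) 304.0 260.0
(0.551, 0.18, 0.028) 307.0 247.0
(0.551, 0.191, 0.008) 322.0 285.0
(0.551, 0.191, 0.018) 325.0 272.0
(0.551, 0.191, 0.028) 329.0 258.0
(0.561, 0.191, 0.018) 315.0 287.0
(0.551, 0.165, 0.008) 271.0 258.0
(0.541, 0.165, 0.008) 281.0 243.0
```

The fingers closed on nothing: they swing back as they open, so the tips were above the ring. Scene crop (313,250) shows the tips above the ring's rear rim, and the ring hasn't moved. I'll retry lower.

```bash
python3 -m handwheel '[{"tx":0,"ty":0,"tz":-0.02,"ax":0,"ay":0,"az":0,"jaw":-1},{"tx":0,"ty":0,"tz":0,"ax":0,"ay":0,"az":0,"jaw":0.3},{"tx":0,"ty":0,"tz":0,"ax":0,"ay":0,"az":0,"jaw":0.3},{"tx":0,"ty":0,"tz":0,"ax":0,"ay":0,"az":0,"jaw":0.3},{"tx":0,"ty":0,"tz":0.01,"ax":0,"ay":0,"az":0,"jaw":0.3},{"tx":0,"ty":0,"tz":0.01,"ax":0,"ay":0,"az":0,"jaw":0.3},{"tx":0,"ty":0,"tz":0.004,"ax":0,"ay":0,"az":0,"jaw":0.3},{"tx":0,"ty":0,"tz":0.002,"ax":0,"ay":0,"az":0,"jaw":0.3},{"tx":0,"ty":0,"tz":0.001,"ax":0,"ay":0,"az":0,"jaw":0.3},{"tx":0,"ty":0,"tz":0.001,"ax":0,"ay":0,"az":0,"jaw":0.3}]' 40
python3 - <<'E'
from h import *
d=cam("scene")
cv2.imwrite("pics/near3.png",cv2.resize(d['color'][200:280,338:438,::-1],(600,480),interpolation=cv2.INTER_CUBIC))
E
```

```text
time: 5.5
ee_pos: [0.5508, 0.1797, -0.0]
tcp_rot: [180.0, -0.0, 90.0]
wrist_force: [-0.2, -0.6, 0.5]
opening: 0.0555
grasp_force: 0.0
```

View pics/near3.png

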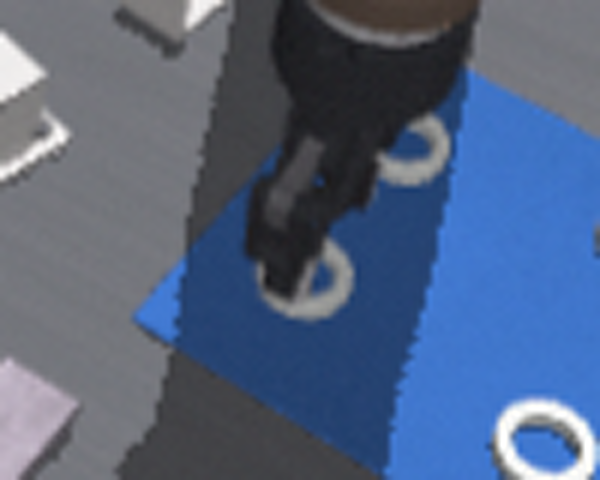

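The near fingertip is at crop (280,298), which puts it roughly 25 mm above the bench, so there is room to go down while watching the force.

```bash
python3 -m handwheel '[{"tx":0,"ty":0,"tz":0.001,"ax":0,"ay":0,"az":0,"jaw":0.3},{"tx":0,"ty":0,"tz":0.001,"ax":0,"ay":0,"az":0,"jaw":0.3},{"tx":0,"ty":0,"tz":0.001,"ax":0,"ay":0,"az":0,"jaw":0.3},{"tx":0,"ty":0,"tz":0.001,"ax":0,"ay":0,"az":0,"jaw":0.3},{"tx":0,"ty":0,"tz":0.001,"ax":0,"ay":0,"az":0,"jaw":0.3},{"tx":0,"ty":0,"tz":0,"ax":0,"ay":0,"az":0,"jaw":-1},{"tx":0,"ty":0,"tz":0,"ax":0,"ay":0,"az":0,"jaw":-1},{"tx":0,"ty":0,"tz":0,"ax":0,"ay":0,"az":0,"jaw":-1},{"tx":0,"ty":0,"tz":0,"ax":0,"ay":0,"az":0,"jaw":-1},{"tx":0,"ty":0,"tz":0,"ax":0,"ay":0,"az":0,"jaw":-1}]' 40
```

```text
time: 6.8
ee_pos: [0.5507, 0.1796, -0.0052]
tcp_rot: [180.0, -0.0, 90.0]
wrist_force: [-0.1, -0.5, 0.0]
opening: 0.0
grasp_force: 0.0
```

```bash
python3 -m handwheel '[{"tx":0,"ty":0,"tz":-0.01,"ax":0,"ay":0,"az":0,"jaw":0.3},{"tx":0,"ty":0,"tz":0,"ax":0,"ay":0,"az":0,"jaw":0.3},{"tx":0,"ty":0,"tz":0,"ax":0,"ay":0,"az":0,"jaw":0.3},{"tx":0,"ty":0,"tz":0.008,"ax":0,"ay":0,"az":0,"jaw":0.3},{"tx":0,"ty":0,"tz":0.005,"ax":0,"ay":0,"az":0,"jaw":0.3},{"tx":0,"ty":0,"tz":0.002,"ax":0,"ay":0,"az":0,"jaw":0.3},{"tx":0,"ty":0,"tz":0.001,"ax":0,"ay":0,"az":0,"jaw":0.3},{"tx":0,"ty":0,"tz":0.001,"ax":0,"ay":0,"az":0,"jaw":0.3},{"tx":0,"ty":0,"tz":0.001,"ax":0,"ay":0,"az":0,"jaw":0.3},{"tx":0,"ty":0,"tz":0.001,"ax":0,"ay":0,"az":0,"jaw":0.3}]' 40
python3 - <<'E'
from h import *
d=cam("scene")
cv2.imwrite("pics/near4.png",cv2.resize(d['color'][200:280,338:438,::-1],(600,480),interpolation=cv2.INTER_CUBIC))
E
```

```text
time: 8.05
ee_pos: [0.5507, 0.1797, -0.0142]
tcp_rot: [180.0, -0.0, 90.0]
wrist_force: [-0.4, 0.1, 0.6]
opening: 0.0555
grasp_force: 0.0
```

View pics/near4.png

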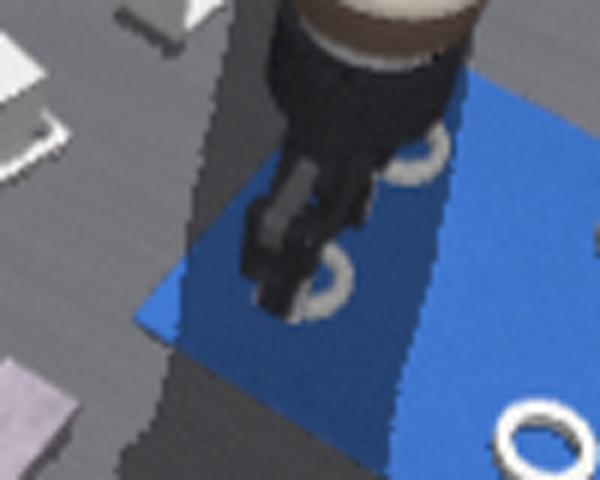

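The near fingertip (278,320) is now about level with the ring's top. I go 4 mm further and close.

```bash
python3 -m handwheel '[{"tx":0,"ty":0,"tz":0.001,"ax":0,"ay":0,"az":0,"jaw":0.3},{"tx":0,"ty":0,"tz":0.001,"ax":0,"ay":0,"az":0,"jaw":0.3},{"tx":0,"ty":0,"tz":0.001,"ax":0,"ay":0,"az":0,"jaw":0.3},{"tx":0,"ty":0,"tz":0.001,"ax":0,"ay":0,"az":0,"jaw":0.3},{"tx":0,"ty":0,"tz":0,"ax":0,"ay":0,"az":0,"jaw":0.1},{"tx":0,"ty":0,"tz":0,"ax":0,"ay":0,"az":0,"jaw":-0.2},{"tx":0,"ty":0,"tz":0,"ax":0,"ay":0,"az":0,"jaw":-0.5},{"tx":0,"ty":0,"tz":0,"ax":0,"ay":0,"az":0,"jaw":-0.5},{"tx":0,"ty":0,"tz":0,"ax":0,"ay":0,"az":0,"jaw":-0.5},{"tx":0,"ty":0,"tz":0,"ax":0,"ay":0,"az":0,"jaw":-0.5}]' 40
```

```text
time: 9.35
ee_pos: [0.5508, 0.1797, -0.0176]
tcp_rot: [180.0, -0.0, 90.0]
wrist_force: [-2.9, -1.0, 5.7]
opening: 0.0401
grasp_force: 39.7
```

```bash
python3 -m handwheel '[{"tx":0,"ty":0,"tz":-0.002,"ax":0,"ay":0,"az":0,"jaw":-0.5},{"tx":0,"ty":0,"tz":-0.003,"ax":0,"ay":0,"az":0,"jaw":-0.5},{"tx":0,"ty":0,"tz":-0.01,"ax":0,"ay":0,"az":0,"jaw":-0.5},{"tx":0,"ty":0,"tz":-0.02,"ax":0,"ay":0,"az":0,"jaw":-0.5},{"tx":0,"ty":0,"tz":-0.02,"ax":0,"ay":0,"az":0,"jaw":-0.5},{"tx":0,"ty":0,"tz":-0.02,"ax":0,"ay":0,"az":0,"jaw":-0.5},{"tx":0,"ty":0,"tz":-0.02,"ax":0,"ay":0,"az":0,"jaw":-0.5},{"tx":0,"ty":0,"tz":-0.02,"ax":0,"ay":0,"az":0,"jaw":-0.5},{"tx":0,"ty":0,"tz":-0.02,"ax":0,"ay":0,"az":0,"jaw":-0.5},{"tx":0,"ty":0,"tz":-0.015,"ax":0,"ay":0,"az":0,"jaw":-0.5}]' 40
python3 - <<'E'
from h import *
d=cam("scene");p=telemetry.get_obs()['ee_pos'];u,v=proj(d,p);print(p,u,v)
u,v=int(u),int(v);print(u-50,v-40)
cv2.imwrite("pics/near5.png",cv2.resize(d['color'][v-40:v+40,u-50:u+50,::-1],(600,480),interpolation=cv2.INTER_CUBIC))
E
```

```text
time: 10.6
ee_pos: [0.5509, 0.1797, 0.1333]
tcp_rot: [179.9, -0.0, 90.0]
wrist_force: [-0.6, -1.1, -0.8]
opening: 0.0395
grasp_force: 40.4
[0.55144619 0.1798871  0.13510609] 395.6298346013433 215.5644124024772
345 175
```

View pics/near5.png

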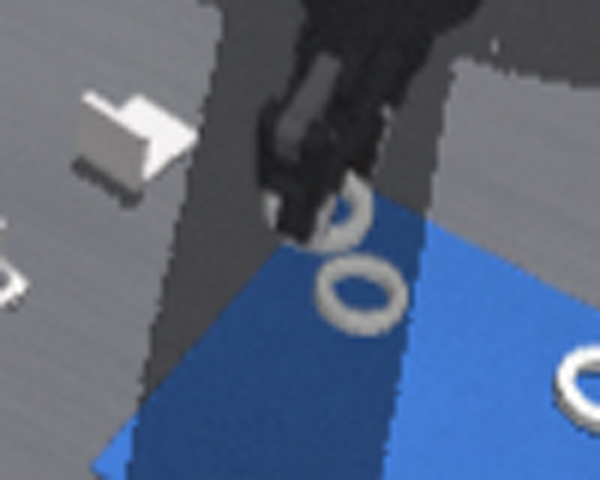

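The ring is held level at crop (320,210) and the second ring still lies at (360,292). The ring's centre sits about 26.6 mm above the reported TCP. I carry it over the stud; both cameras give the same shift, (+0.030, -0.1965).

```bash
python3 -m handwheel '[{"tx":-0.01,"ty":0.0015,"tz":0,"ax":0,"ay":0,"az":0,"jaw":-0.5},{"tx":-0.0245,"ty":0.0038,"tz":0,"ax":0,"ay":0,"az":0,"jaw":-0.5},{"tx":-0.0285,"ty":0.0043,"tz":0,"ax":0,"ay":0,"az":0,"jaw":-0.5},{"tx":-0.0285,"ty":0.0043,"tz":0,"ax":0,"ay":0,"az":0,"jaw":-0.5},{"tx":-0.0285,"ty":0.0043,"tz":0,"ax":0,"ay":0,"az":0,"jaw":-0.5},{"tx":-0.0285,"ty":0.0043,"tz":0,"ax":0,"ay":0,"az":0,"jaw":-0.5},{"tx":-0.0245,"ty":0.0038,"tz":0,"ax":0,"ay":0,"az":0,"jaw":-0.5},{"tx":-0.0155,"ty":0.0025,"tz":0,"ax":0,"ay":0,"az":0,"jaw":-0.5},{"tx":-0.008,"ty":0.0015,"tz":0,"ax":0,"ay":0,"az":0,"jaw":-0.5},{"tx":0,"ty":0,"tz":0.015,"ax":0,"ay":0,"az":0,"jaw":-0.5}]' 40
python3 - <<'E'
from h import *
out=[];p=telemetry.get_obs()['ee_pos'];print(p)
for n in("top","scene"):
    d=cam(n);u,v=proj(d,(.5815,-.0178,.106));print(n,u,v,proj(d,p+[0,0,.0266]));u,v=int(u),int(v)
    out.append(cv2.resize(d['color'][v-40:v+40,u-32:u+33,::-1],(390,480),interpolation=cv2.INTER_CUBIC))
cv2.imwrite("pics/near6.png",np.hstack(out))
E
```

```text
time: 11.9
ee_pos: [0.5817, -0.017, 0.117]
tcp_rot: [179.9, -0.0, 90.0]
wrist_force: [1.4, -0.5, -1.2]
opening: 0.0394
grasp_force: 40.4
[ 0.581666   -0.01703293  0.11697314]
top 305.66542813418914 189.78520064261218 [305.22651752 187.74968738]
scene 322.6439401944773 197.30650518619512 [323.19217035 187.71089401]
```

View pics/near6.png

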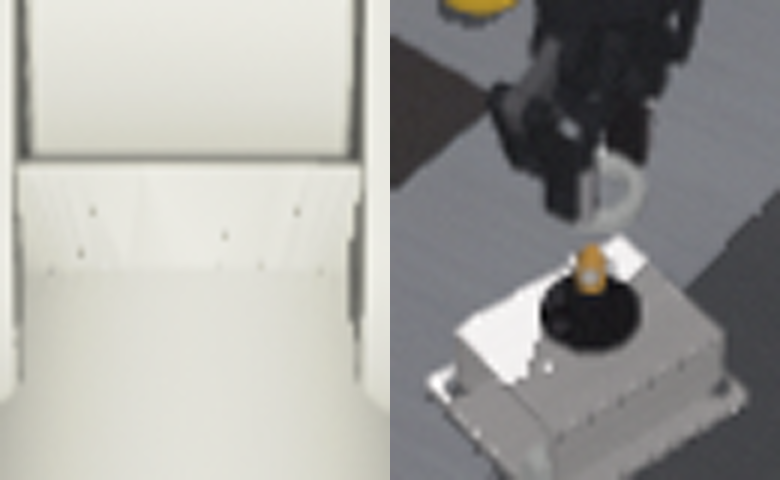

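The scene crop shows the ring (centre about (593,192)) over the stud (592,245), well aligned. I lower it while watching the force.

```bash
python3 -m handwheel '[{"tx":0,"ty":0,"tz":0.01,"ax":0,"ay":0,"az":0,"jaw":-0.5},{"tx":0,"ty":0,"tz":0.01,"ax":0,"ay":0,"az":0,"jaw":-0.5},{"tx":0,"ty":0,"tz":0.008,"ax":0,"ay":0,"az":0,"jaw":-0.5},{"tx":0,"ty":0,"tz":0.006,"ax":0,"ay":0,"az":0,"jaw":-0.5},{"tx":0,"ty":0,"tz":0.004,"ax":0,"ay":0,"az":0,"jaw":-0.5},{"tx":0,"ty":0,"tz":0.004,"ax":0,"ay":0,"az":0,"jaw":-0.5},{"tx":0,"ty":0,"tz":0.003,"ax":0,"ay":0,"az":0,"jaw":-0.5},{"tx":0,"ty":0,"tz":0.003,"ax":0,"ay":0,"az":0,"jaw":-0.5},{"tx":0,"ty":0,"tz":0.002,"ax":0,"ay":0,"az":0,"jaw":-0.5},{"tx":0,"ty":0,"tz":0,"ax":0,"ay":0,"az":0,"jaw":-0.5}]' 40
```

```text
time: 13.25
ee_pos: [0.581, -0.0169, 0.0667]
tcp_rot: [-180.0, 0.0, 90.0]
wrist_force: [0.1, 0.5, -0.3]
opening: 0.0397
grasp_force: 40.4
```

```bash
python3 -m handwheel '[{"tx":0,"ty":0,"tz":0.002,"ax":0,"ay":0,"az":0,"jaw":-0.5},{"tx":0,"ty":0,"tz":0.002,"ax":0,"ay":0,"az":0,"jaw":-0.5},{"tx":0,"ty":0,"tz":0.002,"ax":0,"ay":0,"az":0,"jaw":-0.5},{"tx":0,"ty":0,"tz":0.002,"ax":0,"ay":0,"az":0,"jaw":-0.5},{"tx":0,"ty":0,"tz":0.002,"ax":0,"ay":0,"az":0,"jaw":-0.5},{"tx":0,"ty":0,"tz":0.002,"ax":0,"ay":0,"az":0,"jaw":-0.5},{"tx":0,"ty":0,"tz":0.001,"ax":0,"ay":0,"az":0,"jaw":-0.5},{"tx":0,"ty":0,"tz":0.001,"ax":0,"ay":0,"az":0,"jaw":-0.5},{"tx":0,"ty":0,"tz":0.0,"ax":0,"ay":0,"az":0,"jaw":-0.5},{"tx":0,"ty":0,"tz":0,"ax":0,"ay":0,"az":0,"jaw":-0.5}]' 40
```

```text
time: 14.5
ee_pos: [0.5811, -0.0169, 0.0529]
tcp_rot: [180.0, -0.0, 90.0]
wrist_force: [0.4, 0.5, -1.0]
opening: 0.0395
grasp_force: 40.4
```

```bash
python3 -m handwheel '[{"tx":0,"ty":0,"tz":0.002,"ax":0,"ay":0,"az":0,"jaw":-0.5},{"tx":0,"ty":0,"tz":0.002,"ax":0,"ay":0,"az":0,"jaw":-0.5},{"tx":0,"ty":0,"tz":0.001,"ax":0,"ay":0,"az":0,"jaw":-0.5},{"tx":0,"ty":0,"tz":0.001,"ax":0,"ay":0,"az":0,"jaw":-0.5},{"tx":0,"ty":0,"tz":0,"ax":0,"ay":0,"az":0,"jaw":0},{"tx":0,"ty":0,"tz":0,"ax":0,"ay":0,"az":0,"jaw":0.2},{"tx":0,"ty":0,"tz":0,"ax":0,"ay":0,"az":0,"jaw":0.35},{"tx":0,"ty":0,"tz":-0.02,"ax":0,"ay":0,"az":0,"jaw":0.35},{"tx":0,"ty":0,"tz":-0.04,"ax":0,"ay":0,"az":0,"jaw":0.35},{"tx":0,"ty":0,"tz":-0.04,"ax":0,"ay":0,"az":0,"jaw":0.35}]' 40
```

```text
time: 15.75
ee_pos: [0.5808, -0.0168, 0.1478]
tcp_rot: [-180.0, -0.0, 90.0]
wrist_force: [0.3, -0.0, -0.4]
opening: 0.0579
grasp_force: 0.0
```

```bash
python3 -m handwheel '[{"tx":0.0286,"ty":-0.018,"tz":0,"ax":0,"ay":0,"az":0,"jaw":0.35},{"tx":0.0286,"ty":-0.018,"tz":0,"ax":0,"ay":0,"az":0,"jaw":0.35},{"tx":0.0286,"ty":-0.018,"tz":0,"ax":0,"ay":0,"az":0,"jaw":0.35},{"tx":0.0286,"ty":-0.018,"tz":0,"ax":0,"ay":0,"az":0,"jaw":0.35},{"tx":0.0286,"ty":-0.018,"tz":0.02,"ax":0,"ay":0,"az":0,"jaw":0.35},{"tx":0.0286,"ty":-0.018,"tz":0.02,"ax":0,"ay":0,"az":0,"jaw":0.35},{"tx":0.0286,"ty":-0.018,"tz":0.02,"ax":0,"ay":0,"az":0,"jaw":0.35},{"tx":0,"ty":0,"tz":0.025,"ax":0,"ay":0,"az":0,"jaw":0.35},{"tx":0,"ty":0,"tz":0.025,"ax":0,"ay":0,"az":0,"jaw":0.35},{"tx":0,"ty":0,"tz":0.02,"ax":0,"ay":0,"az":0,"jaw":0.35}]' 40
python3 - <<'E'
from h import *
d=cam("scene");u,v=proj(d,(.5812,-.0178,.08));u,v=int(u),int(v);print(u,v)
A=cv2.resize(d['color'][v-32:v+33,u-33:u+32,::-1],(390,390),interpolation=cv2.INTER_CUBIC)
d=cam("top");u,v=proj(d,(.5812,-.0178,.08));u,v=int(u),int(v)
B=cv2.resize(d['color'][v-32:v+33,u-33:u+32,::-1],(390,390),interpolation=cv2.INTER_CUBIC)
cv2.imwrite("pics/near7.png",np.hstack([B,A]))
E
```

```text
time: 17.0
ee_pos: [0.4547, 0.1834, 0.0159]
tcp_rot: [-180.0, 0.0, 90.0]
wrist_force: [0.3, 0.2, 0.1]
opening: 0.0577
grasp_force: 0.0
322 203
```

```bash
cat > samp.py <<'E'
from h import *
import sys
def s(c,z):
  for n in("top","scene"):
    d=cam(n);g=cv2.cvtColor(d['color'],cv2.COLOR_RGB2GRAY)
    for r in(.0165,.019,.0235):
        o=[]
        for a in np.arange(0,360,30):
            u,v=proj(d,(c[0]+r*np.cos(np.radians(a)),c[1]+r*np.sin(np.radians(a)),z));o.append(int(cv2.getRectSubPix(g,(1,1),(float(u),float(v)))[0,0]))
        print(n,r,o)
s((.5818,-.0178),float(sys.argv[1]))
E
python3 samp.py .076
python3 -m handwheel '[{"tx":0,"ty":0,"tz":0.01,"ax":0,"ay":0,"az":0,"jaw":0.35},{"tx":0,"ty":0,"tz":0.01,"ax":0,"ay":0,"az":0,"jaw":0.35},{"tx":0,"ty":0,"tz":0.007,"ax":0,"ay":0,"az":0,"jaw":0.35},{"tx":0,"ty":0,"tz":0.0045,"ax":0,"ay":0,"az":0,"jaw":0.35},{"tx":0,"ty":0,"tz":0.0015,"ax":0,"ay":0,"az":0,"jaw":0.2},{"tx":0,"ty":0,"tz":0,"ax":0,"ay":0,"az":0,"jaw":0},{"tx":0,"ty":0,"tz":0,"ax":0,"ay":0,"az":0,"jaw":-0.5},{"tx":0,"ty":0,"tz":0,"ax":0,"ay":0,"az":0,"jaw":-0.5},{"tx":0,"ty":0,"tz":0,"ax":0,"ay":0,"az":0,"jaw":-0.5},{"tx":0,"ty":0,"tz":0,"ax":0,"ay":0,"az":0,"jaw":-0.5}]' 40
```

```text
top 0.0165 [231, 240, 238, 238, 239, 234, 207, 193, 154, 165, 204, 233]
top 0.019 [223, 205, 167, 162, 197, 230, 235, 238, 237, 242, 239, 233]
top 0.0235 [114, 110, 139, 180, 202, 187, 197, 205, 207, 166, 170, 121]
scene 0.0165 [241, 196, 202, 173, 180, 192, 182, 150, 188, 239, 244, 243]
scene 0.019 [230, 239, 233, 239, 246, 239, 220, 144, 190, 198, 241, 205]
scene 0.0235 [134, 166, 179, 182, 227, 242, 232, 184, 134, 127, 220, 142]
time: 18.45
ee_pos: [0.456, 0.1838, -0.0145]
tcp_rot: [179.9, -0.1, 90.0]
wrist_force: [-0.7, 0.1, 9.7]
opening: 0.0213
grasp_force: 5.1
```

Ring 1 is on the collar. The fingers slipped over the top of ring 2, because the first grip was only marginal in height. I reopen and go lower.

```bash
python3 -m handwheel '[{"tx":0,"ty":0,"tz":-0.015,"ax":0,"ay":0,"az":0,"jaw":-0.5},{"tx":0,"ty":0,"tz":-0.015,"ax":0,"ay":0,"az":0,"jaw":0.4},{"tx":0,"ty":0,"tz":0,"ax":0,"ay":0,"az":0,"jaw":0.4},{"tx":0,"ty":0,"tz":0,"ax":0,"ay":0,"az":0,"jaw":0.4},{"tx":0,"ty":0,"tz":0.01,"ax":0,"ay":0,"az":0,"jaw":0.4},{"tx":0,"ty":0,"tz":0.01,"ax":0,"ay":0,"az":0,"jaw":0.4},{"tx":0,"ty":0,"tz":0.006,"ax":0,"ay":0,"az":0,"jaw":0.4},{"tx":0,"ty":0,"tz":0.003,"ax":0,"ay":0,"az":0,"jaw":0.4},{"tx":0,"ty":0,"tz":0.002,"ax":0,"ay":0,"az":0,"jaw":0.4},{"tx":0,"ty":0,"tz":0.001,"ax":0,"ay":0,"az":0,"jaw":0.4}]' 40
python3 - <<'E'
from h import *
print(telemetry.get_obs()['ee_pos'])
for n in("top","scene"):
    d=cam(n);hsv=cv2.cvtColor(d['color'],cv2.COLOR_RGB2HSV)
    blue=cv2.inRange(hsv,(100,130,40),(125,255,255))
    cs,hi=cv2.findContours(blue,cv2.RETR_CCOMP,cv2.CHAIN_APPROX_NONE)
    for c,hh in zip(cs,hi[0]):
        if hh[3]>=0 and cv2.contourArea(c)>60:
            (u,v),ax,an=cv2.fitEllipse(c);print(n,np.round(ax,1),onz(d,u,v,.009).round(4))
    u,v=proj(d,(.4546,.182,.01));print(u,v)
    if n=='scene':
        u,v=int(u),int(v);cv2.imwrite("pics/near8.png",cv2.resize(d['color'][v-40:v+40,u-50:u+50,::-1],(600,480),interpolation=cv2.INTER_CUBIC))
E
```

```text
time: 19.7
ee_pos: [0.4551, 0.1834, -0.0181]
tcp_rot: [180.0, -0.0, 90.0]
wrist_force: [0.4, -0.2, 0.5]
opening: 0.0597
grasp_force: 0.0
[ 0.45509727  0.18337636 -0.01813818]
top [20.7 21.8] [0.574  0.3034 0.009 ]
222.7501633288027 249.58247226009436
scene [17.5 19.8] [0.5728 0.3061 0.009 ]
scene [15.8 18.5] [0.442  0.3005 0.009 ]
404.0948599960141 222.96073183020613
```

View pics/near8.png

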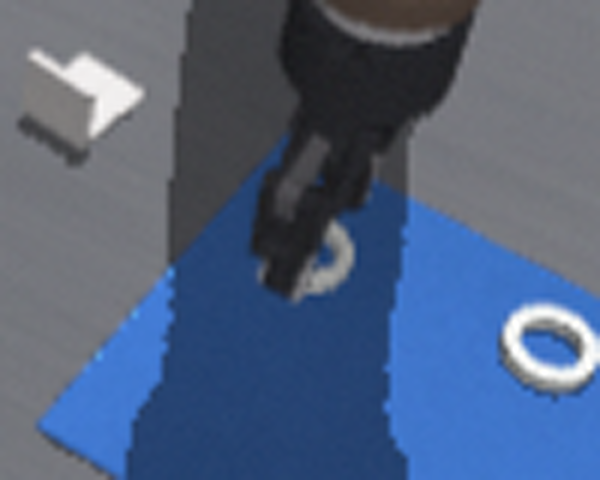

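That was my last picture. Ring 2 sits in place at crop (307,258) between the fingers, whose tip (285,298) is still a little high. I go 5 mm lower and close.

```bash
python3 -m handwheel '[{"tx":0,"ty":0,"tz":0.001,"ax":0,"ay":0,"az":0,"jaw":0.4},{"tx":0,"ty":0,"tz":0.001,"ax":0,"ay":0,"az":0,"jaw":0.4},{"tx":0,"ty":0,"tz":0.001,"ax":0,"ay":0,"az":0,"jaw":0.4},{"tx":0,"ty":0,"tz":0.001,"ax":0,"ay":0,"az":0,"jaw":0.3},{"tx":0,"ty":0,"tz":0.001,"ax":0,"ay":0,"az":0,"jaw":0.15},{"tx":0,"ty":0,"tz":0,"ax":0,"ay":0,"az":0,"jaw":0},{"tx":0,"ty":0,"tz":0,"ax":0,"ay":0,"az":0,"jaw":-0.3},{"tx":0,"ty":0,"tz":0,"ax":0,"ay":0,"az":0,"jaw":-0.3},{"tx":0,"ty":0,"tz":0,"ax":0,"ay":0,"az":0,"jaw":-0.3},{"tx":0,"ty":0,"tz":0,"ax":0,"ay":0,"az":0,"jaw":-0.3}]' 40
```

```text
time: 21.05
ee_pos: [0.4551, 0.1833, -0.023]
tcp_rot: [180.0, -0.0, 90.0]
wrist_force: [-1.2, -0.4, 3.7]
opening: 0.0413
grasp_force: 40.9
```

```bash
python3 -m handwheel '[{"tx":0,"ty":0,"tz":-0.004,"ax":0,"ay":0,"az":0,"jaw":-0.3},{"tx":0,"ty":0,"tz":-0.01,"ax":0,"ay":0,"az":0,"jaw":-0.3},{"tx":0,"ty":0,"tz":-0.02,"ax":0,"ay":0,"az":0,"jaw":-0.3},{"tx":0,"ty":0,"tz":-0.02,"ax":0,"ay":0,"az":0,"jaw":-0.3},{"tx":0,"ty":0,"tz":-0.02,"ax":0,"ay":0,"az":0,"jaw":-0.3},{"tx":0,"ty":0,"tz":-0.02,"ax":0,"ay":0,"az":0,"jaw":-0.3},{"tx":0,"ty":0,"tz":-0.02,"ax":0,"ay":0,"az":0,"jaw":-0.3},{"tx":0,"ty":0,"tz":-0.02,"ax":0,"ay":0,"az":0,"jaw":-0.3},{"tx":-0.01,"ty":0.006,"tz":-0.012,"ax":0,"ay":0,"az":0,"jaw":-0.3},{"tx":-0.02,"ty":0.013,"tz":-0.005,"ax":0,"ay":0,"az":0,"jaw":-0.3}]' 40
python3 -m handwheel '[{"tx":-0.025,"ty":0.016,"tz":0,"ax":0,"ay":0,"az":0,"jaw":-0.3},{"tx":-0.025,"ty":0.016,"tz":0,"ax":0,"ay":0,"az":0,"jaw":-0.3},{"tx":-0.025,"ty":0.016,"tz":0,"ax":0,"ay":0,"az":0,"jaw":-0.3},{"tx":-0.025,"ty":0.016,"tz":0,"ax":0,"ay":0,"az":0,"jaw":-0.3},{"tx":-0.025,"ty":0.016,"tz":0,"ax":0,"ay":0,"az":0,"jaw":-0.3},{"tx":-0.02,"ty":0.013,"tz":0,"ax":0,"ay":0,"az":0,"jaw":-0.3},{"tx":-0.015,"ty":0.009,"tz":0,"ax":0,"ay":0,"az":0,"jaw":-0.3},{"tx":-0.01,"ty":0.005,"tz":0,"ax":0,"ay":0,"az":0,"jaw":-0.3},{"tx":0,"ty":0,"tz":0,"ax":0,"ay":0,"az":0,"jaw":-0.3},{"tx":0,"ty":0,"tz":0,"ax":0,"ay":0,"az":0,"jaw":-0.3}]' 40
```

```text
time: 22.3
ee_pos: [0.4745, 0.153, 0.1289]
tcp_rot: [179.9, -0.0, 90.1]
wrist_force: [0.8, -0.2, -0.6]
opening: 0.0412
grasp_force: 40.6
time: 23.55
ee_pos: [0.5808, -0.0161, 0.1279]
tcp_rot: [-180.0, -0.0, 90.0]
wrist_force: [0.4, 0.4, -1.2]
opening: 0.041
grasp_force: 40.6
```

```bash
python3 -m handwheel '[{"tx":-0.0008,"ty":0.0002,"tz":0.01,"ax":0,"ay":0,"az":0,"jaw":-0.3},{"tx":0,"ty":0,"tz":0.012,"ax":0,"ay":0,"az":0,"jaw":-0.3},{"tx":0,"ty":0,"tz":0.01,"ax":0,"ay":0,"az":0,"jaw":-0.3},{"tx":0,"ty":0,"tz":0.008,"ax":0,"ay":0,"az":0,"jaw":-0.3},{"tx":0,"ty":0,"tz":0.006,"ax":0,"ay":0,"az":0,"jaw":-0.3},{"tx":0,"ty":0,"tz":0.005,"ax":0,"ay":0,"az":0,"jaw":-0.3},{"tx":0,"ty":0,"tz":0.005,"ax":0,"ay":0,"az":0,"jaw":-0.3},{"tx":0,"ty":0,"tz":0.004,"ax":0,"ay":0,"az":0,"jaw":-0.3},{"tx":0,"ty":0,"tz":0.003,"ax":0,"ay":0,"az":0,"jaw":-0.3},{"tx":0,"ty":0,"tz":0.002,"ax":0,"ay":0,"az":0,"jaw":-0.3}]' 40
```

```text
time: 24.8
ee_pos: [0.5812, -0.0175, 0.0627]
tcp_rot: [180.0, 0.0, 90.0]
wrist_force: [0.8, 0.1, -0.3]
opening: 0.0415
grasp_force: 40.6
```

```bash
python3 -m handwheel '[{"tx":0,"ty":0,"tz":0.002,"ax":0,"ay":0,"az":0,"jaw":-0.3},{"tx":0,"ty":0,"tz":0.002,"ax":0,"ay":0,"az":0,"jaw":-0.3},{"tx":0,"ty":0,"tz":0.002,"ax":0,"ay":0,"az":0,"jaw":-0.3},{"tx":0,"ty":0,"tz":0.002,"ax":0,"ay":0,"az":0,"jaw":-0.3},{"tx":0,"ty":0,"tz":0.001,"ax":0,"ay":0,"az":0,"jaw":-0.3},{"tx":0,"ty":0,"tz":0.001,"ax":0,"ay":0,"az":0,"jaw":-0.3},{"tx":0,"ty":0,"tz":0.001,"ax":0,"ay":0,"az":0,"jaw":-0.3},{"tx":0,"ty":0,"tz":0.001,"ax":0,"ay":0,"az":0,"jaw":-0.3},{"tx":0,"ty":0,"tz":0,"ax":0,"ay":0,"az":0,"jaw":-0.3},{"tx":0,"ty":0,"tz":0,"ax":0,"ay":0,"az":0,"jaw":-0.3}]' 40
```

```text
time: 26.05
ee_pos: [0.5812, -0.0175, 0.0508]
tcp_rot: [-180.0, 0.0, 90.0]
wrist_force: [-0.2, -0.9, -0.2]
opening: 0.0412
grasp_force: 40.6
```

```bash
python3 -m handwheel '[{"tx":0,"ty":0,"tz":0.001,"ax":0,"ay":0,"az":0,"jaw":-0.3},{"tx":0,"ty":0,"tz":0,"ax":0,"ay":0,"az":0,"jaw":0},{"tx":0,"ty":0,"tz":0,"ax":0,"ay":0,"az":0,"jaw":0.2},{"tx":0,"ty":0,"tz":0,"ax":0,"ay":0,"az":0,"jaw":0.35},{"tx":0,"ty":0,"tz":0,"ax":0,"ay":0,"az":0,"jaw":0.35},{"tx":0,"ty":0,"tz":-0.02,"ax":0,"ay":0,"az":0,"jaw":0.35},{"tx":0,"ty":0,"tz":-0.03,"ax":0,"ay":0,"az":0,"jaw":0.35},{"tx":0,"ty":0,"tz":-0.04,"ax":0,"ay":0,"az":0,"jaw":0.35},{"tx":0,"ty":0,"tz":-0.02,"ax":0,"ay":0,"az":0,"jaw":0.35},{"tx":0,"ty":0,"tz":0,"ax":0,"ay":0,"az":0,"jaw":0.35}]' 40
```

```text
time: 27.3
ee_pos: [0.5821, -0.0175, 0.1614]
tcp_rot: [179.8, 0.0, 90.0]
wrist_force: [0.8, 0.5, -0.0]
opening: 0.0575
grasp_force: 0.0
```

```bash
python3 -m handwheel '[{"tx":-0.03,"ty":-0.0098,"tz":0,"ax":0,"ay":0,"az":0,"jaw":0.35},{"tx":-0.03,"ty":-0.0098,"tz":0,"ax":0,"ay":0,"az":0,"jaw":0.35},{"tx":-0.03,"ty":-0.0098,"tz":0,"ax":0,"ay":0,"az":0,"jaw":0.35},{"tx":-0.03,"ty":-0.0098,"tz":0.01,"ax":0,"ay":0,"az":0,"jaw":0.35},{"tx":-0.03,"ty":-0.0098,"tz":0.02,"ax":0,"ay":0,"az":0,"jaw":0.35},{"tx":-0.03,"ty":-0.0098,"tz":0.02,"ax":0,"ay":0,"az":0,"jaw":0.35},{"tx":-0.03,"ty":-0.0098,"tz":0.02,"ax":0,"ay":0,"az":0,"jaw":0.3},{"tx":-0.03,"ty":-0.0098,"tz":0.02,"ax":0,"ay":0,"az":0,"jaw":0.3},{"tx":0,"ty":0,"tz":0.015,"ax":0,"ay":0,"az":0,"jaw":0.3},{"tx":0,"ty":0,"tz":0,"ax":0,"ay":0,"az":0,"jaw":0.3}]' 40
python3 - <<'E'
from h import *
for n in("top","scene"):
    d=cam(n);im=d['color'];h=cv2.cvtColor(im,cv2.COLOR_RGB2HSV)
    # blue ring holes left
    blue=cv2.inRange(h,(100,130,40),(125,255,255));cs,hi=cv2.findContours(blue,cv2.RETR_CCOMP,cv2.CHAIN_APPROX_NONE)
    for c,hh in zip(cs,hi[0]):
        if hh[3]>=0 and cv2.contourArea(c)>60: (u,v),ax,an=cv2.fitEllipse(c);print(n,'ring',onz(d,u,v,.009).round(4))
    # dark hub (sleeve/hole) and brass
    u,v=proj(d,(.5815,-.0178,.086));u,v=int(u),int(v);w=im[v-16:v+17,u-16:u+17]
    g=cv2.cvtColor(w,cv2.COLOR_RGB2GRAY)
    print(n,u,v)
    for r in g[::2]: print(' '.join('%3d'%x for x in r[::2]))
E
```

```text
time: 28.55
ee_pos: [0.5019, -0.2566, 0.0527]
tcp_rot: [-179.8, -0.1, 90.0]
wrist_force: [0.4, 0.2, 0.3]
opening: 0.0554
grasp_force: 0.0
top ring [0.4423 0.2979 0.009 ]
top ring [0.574  0.3034 0.009 ]
top 305 190
112 203 148 230 226 224 222 225 225 225 229 225 222 227 226 218 181
110 225 146 228 226 225 223 225 226 224 228 223 223 225 225 225 227
133 227 170 226 225 225 223 225 227 224 229 223 225 225 225 226 224
167 153 229 226 224 222 207 204 132 133 205 223 226 226 224 227 224
232 152 226 226 226 152  96 160 199 222 195 174 201 225 225 226 224
206 162 227 225 225  84 226 241 229 234 233 240 203 225 226 225 227
149 233 226 225 115 200 241 142 183  64 137 193 238 224 227 224 229
143 226 226 226  68 237 200  61 155 177 214  84 228 236 227 224 229
137 227 226 227  98 239  91 164 174 185 100  35 143 239 225 226 228
210 226 225 226  98 239  96 190 115 170 192  31 125 238 224 228 227
231 226 224 224  90 240 191  36  42 124  70  43 223 236 222 229 226
228 227 225 225 176 187 240 177  75  55  79 189 239 208 226 229 227
227 226 225 225 226 128 207 241 239 236 237 239 219 222 227 228 228
22
[... 807 characters left out ...]
 188 124 123 125 122
 71  71  70  71  71 205 245 215 135 142 211 246 244 224 121 123 123
 70  71  72  71  71 248 160 121 184 177 131 165 248 241 227 119 123
 69  70  91 134 208 236 227  34 118 121  31 207 246 241 241 242 121
 93 131 201 241 237 139 245 224 161 167 218 244 137 240 242 242 243
186 240 242 242 229 117 142 191 233 242 211 141 147 242 240 240 240
241 242 241 240 230  60 142 147 155 156 148 147  64 240 240 240 239
241 240 241 239 232  50  53 129 135 134 129  68  91 239 239 238 240
241 240 240 241 180 137  88  36  27  26  32  74 148 238 238 240 241
241 241 241 240 239 143 143 137 124 120 140 148 238 240 241 239 222
150 241 239 241 242 236 143 142 139 138 183 201 240 240 229 137 114
```

Two rings are stacked symmetrically on the collar, and the other two haven't moved. Now the cap.

```bash
python3 -m handwheel '[{"tx":-0.0006,"ty":0.0015,"tz":0.015,"ax":0,"ay":0,"az":0,"jaw":0.2},{"tx":0,"ty":0,"tz":0.015,"ax":0,"ay":0,"az":0,"jaw":0.2},{"tx":0,"ty":0,"tz":0.015,"ax":0,"ay":0,"az":0,"jaw":0.2},{"tx":0,"ty":0,"tz":0.01,"ax":0,"ay":0,"az":0,"jaw":0.2},{"tx":0,"ty":0,"tz":0.006,"ax":0,"ay":0,"az":0,"jaw":0},{"tx":0,"ty":0,"tz":0.002,"ax":0,"ay":0,"az":0,"jaw":-0.2},{"tx":0,"ty":0,"tz":0,"ax":0,"ay":0,"az":0,"jaw":-0.5},{"tx":0,"ty":0,"tz":0,"ax":0,"ay":0,"az":0,"jaw":-0.7},{"tx":0,"ty":0,"tz":0,"ax":0,"ay":0,"az":0,"jaw":-0.7},{"tx":0,"ty":0,"tz":0,"ax":0,"ay":0,"az":0,"jaw":-0.7}]' 60
```

```text
time: 29.9
ee_pos: [0.5044, -0.2581, -0.0082]
tcp_rot: [180.0, 0.0, 90.0]
wrist_force: [-0.8, 0.7, -0.2]
opening: 0.0304
grasp_force: 59.3
```

```bash
python3 -m handwheel '[{"tx":0,"ty":0,"tz":-0.005,"ax":0,"ay":0,"az":0,"jaw":-0.7},{"tx":0,"ty":0,"tz":-0.02,"ax":0,"ay":0,"az":0,"jaw":-0.7},{"tx":0,"ty":0,"tz":-0.025,"ax":0,"ay":0,"az":0,"jaw":-0.7},{"tx":0,"ty":0,"tz":-0.03,"ax":0,"ay":0,"az":0,"jaw":-0.7},{"tx":0,"ty":0,"tz":-0.03,"ax":0,"ay":0,"az":0,"jaw":-0.7},{"tx":0.01,"ty":0.0032,"tz":-0.02,"ax":0,"ay":0,"az":0,"jaw":-0.7},{"tx":0.02,"ty":0.0064,"tz":-0.01,"ax":0,"ay":0,"az":0,"jaw":-0.7},{"tx":0.03,"ty":0.0096,"tz":0,"ax":0,"ay":0,"az":0,"jaw":-0.7},{"tx":0.03,"ty":0.0096,"tz":0,"ax":0,"ay":0,"az":0,"jaw":-0.7},{"tx":0.03,"ty":0.0096,"tz":0,"ax":0,"ay":0,"az":0,"jaw":-0.7}]' 80
python3 -m handwheel '[{"tx":0.03,"ty":0.0096,"tz":0,"ax":0,"ay":0,"az":0,"jaw":-0.7},{"tx":0.03,"ty":0.0096,"tz":0,"ax":0,"ay":0,"az":0,"jaw":-0.7},{"tx":0.025,"ty":0.008,"tz":0,"ax":0,"ay":0,"az":0,"jaw":-0.7},{"tx":0.02,"ty":0.0064,"tz":0,"ax":0,"ay":0,"az":0,"jaw":-0.7},{"tx":0.01,"ty":0.0032,"tz":0,"ax":0,"ay":0,"az":0,"jaw":-0.7},{"tx":0.005,"ty":0.0014,"tz":0,"ax":0,"ay":0,"az":0,"jaw":-0.7},{"tx":0,"ty":0,"tz":0,"ax":0,"ay":0,"az":0,"jaw":-0.7},{"tx":0,"ty":0,"tz":0,"ax":0,"ay":0,"az":0,"jaw":-0.7},{"tx":0,"ty":0,"tz":0,"ax":0,"ay":0,"az":0,"jaw":-0.7},{"tx":0,"ty":0,"tz":0,"ax":0,"ay":0,"az":0,"jaw":-0.7}]' 80
python3 - <<'E'
from h import *
d=cam("scene");im=d['color'];h=cv2.cvtColor(im,cv2.COLOR_RGB2HSV);p=telemetry.get_obs()['ee_pos'];print(p)
m=cv2.inRange(h,(10,110,50),(35,255,255))
n,l,s,c=cv2.connectedComponentsWithStats(m[160:230,280:370])
for i in range(1,n):
    if s[i,4]>3: print(s[i]+[280,160,0,0,0],c[i]+[280,160])
b=p+[0,.0009,.0122];print('cap bottom/top pred',proj(d,b),proj(d,b+[0,0,.042]),'tip',proj(d,(.5812,-.0178,.106)))
for r in (m[160:215:2,300:350]>0): print(''.join('#' if x else '.' for x in r))
E
```

```text
time: 31.15
ee_pos: [0.5429, -0.1361, 0.1313]
tcp_rot: [-180.0, -0.0, 90.0]
wrist_force: [-0.0, 0.7, 0.3]
opening: 0.0301
grasp_force: 79.5
time: 32.4
ee_pos: [0.5809, -0.0184, 0.1318]
tcp_rot: [180.0, 0.0, 90.0]
wrist_force: [0.4, -0.0, -0.4]
opening: 0.0301
grasp_force: 79.5
[ 0.58089147 -0.01832891  0.1318218 ]
[317 172  15  21 160] [325.925  183.6875]
[321 198   5   8  20] [323.45 201.75]
cap bottom/top pred [323.23530053 187.35751902] [323.64795614 175.78390448] tip [322.70581424 197.24016927]
..................................................
..................................................
..................................................
..................................................
..................................................
..................................................
.....................#...###......................
.........................######...................
........................#######...................
.........................######...................
.........................######...................
.........................#####....................
.........................######...................
.................#.......#######..................
.................####...########..................
..................#############...................
.....................########.....................
..................................................
..................................................
.......................#..........................
......................####........................
.........................#........................
.....................#..##........................
..................................................
..................................................
..................................................
..................................................
..................................................
```

Aligned: the flange centre is at column 324 and the stud at 323.4. I lower it onto the stud.

```bash
python3 -m handwheel '[{"tx":0,"ty":0,"tz":0.01,"ax":0,"ay":0,"az":0,"jaw":-0.7},{"tx":0,"ty":0,"tz":0.01,"ax":0,"ay":0,"az":0,"jaw":-0.7},{"tx":0,"ty":0,"tz":0.006,"ax":0,"ay":0,"az":0,"jaw":-0.7},{"tx":0,"ty":0,"tz":0.004,"ax":0,"ay":0,"az":0,"jaw":-0.7},{"tx":0,"ty":0,"tz":0.003,"ax":0,"ay":0,"az":0,"jaw":-0.7},{"tx":0,"ty":0,"tz":0.003,"ax":0,"ay":0,"az":0,"jaw":-0.7},{"tx":0,"ty":0,"tz":0.003,"ax":0,"ay":0,"az":0,"jaw":-0.7},{"tx":0,"ty":0,"tz":0.003,"ax":0,"ay":0,"az":0,"jaw":-0.7},{"tx":0,"ty":0,"tz":0.002,"ax":0,"ay":0,"az":0,"jaw":-0.7},{"tx":0,"ty":0,"tz":0,"ax":0,"ay":0,"az":0,"jaw":-0.7}]' 80
```

```text
time: 33.7
ee_pos: [0.5808, -0.0181, 0.0876]
tcp_rot: [-180.0, 0.0, 90.0]
wrist_force: [-0.7, 0.1, -0.1]
opening: 0.0301
grasp_force: 79.5
```

```bash
python3 -m handwheel '[{"tx":0,"ty":0,"tz":0.001,"ax":0,"ay":0,"az":0,"jaw":-0.7},{"tx":0,"ty":0,"tz":0.001,"ax":0,"ay":0,"az":0,"jaw":-0.7},{"tx":0,"ty":0,"tz":0.001,"ax":0,"ay":0,"az":0,"jaw":-0.7},{"tx":0,"ty":0,"tz":0.001,"ax":0,"ay":0,"az":0,"jaw":-0.7},{"tx":0,"ty":0,"tz":0.001,"ax":0,"ay":0,"az":0,"jaw":-0.7},{"tx":0,"ty":0,"tz":0.001,"ax":0,"ay":0,"az":0,"jaw":-0.7},{"tx":0,"ty":0,"tz":0.001,"ax":0,"ay":0,"az":0,"jaw":-0.7},{"tx":0,"ty":0,"tz":0,"ax":0,"ay":0,"az":0,"jaw":-0.7},{"tx":0,"ty":0,"tz":0,"ax":0,"ay":0,"az":0,"jaw":-0.7},{"tx":0,"ty":0,"tz":0,"ax":0,"ay":0,"az":0,"jaw":-0.7}]' 100
```

```text
time: 34.95
ee_pos: [0.5823, -0.018, 0.0822]
tcp_rot: [179.8, -0.0, 90.0]
wrist_force: [2.2, 0.9, 6.8]
opening: 0.0296
grasp_force: 100.8
```

```bash
python3 -m handwheel '[{"tx":0,"ty":0,"tz":0.001,"ax":0,"ay":0,"az":0,"jaw":-0.7},{"tx":0,"ty":0,"tz":0.001,"ax":0,"ay":0,"az":0,"jaw":-0.7},{"tx":0,"ty":0,"tz":0.001,"ax":0,"ay":0,"az":0,"jaw":-0.7},{"tx":0,"ty":0,"tz":0.001,"ax":0,"ay":0,"az":0,"jaw":-0.7},{"tx":0,"ty":0,"tz":0.001,"ax":0,"ay":0,"az":0,"jaw":-0.7},{"tx":0,"ty":0,"tz":0.001,"ax":0,"ay":0,"az":0,"jaw":-0.7},{"tx":0,"ty":0,"tz":0.001,"ax":0,"ay":0,"az":0,"jaw":-0.7},{"tx":0,"ty":0,"tz":0,"ax":0,"ay":0,"az":0,"jaw":-0.7},{"tx":0,"ty":0,"tz":0,"ax":0,"ay":0,"az":0,"jaw":-0.7},{"tx":0,"ty":0,"tz":0,"ax":0,"ay":0,"az":0,"jaw":-0.7}]' 100
```

```text
time: 36.2
ee_pos: [0.5811, -0.0181, 0.0739]
tcp_rot: [180.0, 0.0, 90.0]
wrist_force: [3.9, 0.8, 2.0]
opening: 0.0295
grasp_force: 100.2
```

It clicked: the force fell from 6.8 to 2.0 N. I keep pressing.

```bash
python3 -m handwheel '[{"tx":0,"ty":0.0005,"tz":0.001,"ax":0,"ay":0,"az":0,"jaw":-0.7},{"tx":0,"ty":0,"tz":0.001,"ax":0,"ay":0,"az":0,"jaw":-0.7},{"tx":0,"ty":0,"tz":0.001,"ax":0,"ay":0,"az":0,"jaw":-0.7},{"tx":0,"ty":0,"tz":0.001,"ax":0,"ay":0,"az":0,"jaw":-0.7},{"tx":0,"ty":0,"tz":0.001,"ax":0,"ay":0,"az":0,"jaw":-0.7},{"tx":0,"ty":0,"tz":0.001,"ax":0,"ay":0,"az":0,"jaw":-0.7},{"tx":0,"ty":0,"tz":0.001,"ax":0,"ay":0,"az":0,"jaw":-0.7},{"tx":0,"ty":0,"tz":0,"ax":0,"ay":0,"az":0,"jaw":-0.7},{"tx":0,"ty":0,"tz":0,"ax":0,"ay":0,"az":0,"jaw":-0.7},{"tx":0,"ty":0,"tz":0,"ax":0,"ay":0,"az":0,"jaw":-0.7}]' 100
```

```text
time: 37.45
ee_pos: [0.5812, -0.0181, 0.0678]
tcp_rot: [180.0, 0.0, 90.0]
wrist_force: [-1.6, 1.8, 10.0]
opening: 0.0302
grasp_force: 101.1
```

```bash
python3 -m handwheel '[{"tx":0,"ty":0,"tz":0.001,"ax":0,"ay":0,"az":0,"jaw":-0.7},{"tx":0,"ty":0,"tz":0.001,"ax":0,"ay":0,"az":0,"jaw":-0.7},{"tx":0,"ty":0,"tz":0.001,"ax":0,"ay":0,"az":0,"jaw":-0.7},{"tx":0,"ty":0,"tz":0.001,"ax":0,"ay":0,"az":0,"jaw":-0.7},{"tx":0,"ty":0,"tz":0,"ax":0,"ay":0,"az":0,"jaw":-0.7},{"tx":0,"ty":0,"tz":0,"ax":0,"ay":0,"az":0,"jaw":-0.7},{"tx":0,"ty":0,"tz":0,"ax":0,"ay":0,"az":0,"jaw":-0.7},{"tx":0,"ty":0,"tz":0,"ax":0,"ay":0,"az":0,"jaw":-0.7},{"tx":0,"ty":0,"tz":0,"ax":0,"ay":0,"az":0,"jaw":-0.7},{"tx":0,"ty":0,"tz":0,"ax":0,"ay":0,"az":0,"jaw":-0.7}]' 100
```

```text
time: 38.7
ee_pos: [0.5814, -0.0181, 0.0658]
tcp_rot: [179.9, 0.0, 90.0]
wrist_force: [-6.7, 0.5, 23.4]
opening: 0.0298
grasp_force: 102.8
```

The force is 23 N and the cap stopped with its underside at about 78 mm above the bench, so the collar is fully down. Handing in.

```bash
python3 -c "
from workcell import workorder; print(workorder.job_done())"
```

```text
the job is handed in; nothing more can be done
None
```

I threaded two rings onto the stud, clicked the cap on and handed in the job at 38.7 s. The gripper still holds the cap pressed at about 23 N with the collar fully down. The other two rings were still in place when last checked, just before the cap pick-up, and no verdict came back.

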